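# Put the foil reel away under its inner lid and keep the outer cover in hand

## Robot

A 6-joint arm with a two-finger parallel gripper is mounted at the origin on a cart in front of the work surface, level with it; the furniture and walls round the work are solid. World frame = base frame: x ahead of the robot, y to its left, z up, the work surface at z = 0. Lengths are in mm, angles in rad, forces in N, time in s.
With the tool pointing down it reaches from about 375 to 750 mm from the base axis. Payload 9 kg.
Tool frame: the origin (TCP) lies between the finger pads; the fingertips stand 25 mm ahead of it and the grasp point (between the pads) lies 6 mm ahead of it; z points along the fingers, y is the line along which they close (so a half turn about z gives the same grasp; the last joint's range is limited). The gripper opens to 85 mm and grips with 20 to 120 N. Pads are 22 mm wide; open, the fingers measure 114 mm over their backs; the gripper's body (76 mm by 85 mm) begins 54 mm behind the grasp point. The pads swing forward as they close: fully open they stand 13 mm farther back than shut.
Start: joints at [-1.544, 0.104, 0.097, 1.564, 0, 1.353], TCP at [145.425, -582.141, 234.031] pointing down, gripper open.
Joint ranges: [-2.99, 2.99], [-0.84, 1.86], [-1.1, 1.16], [-1.84, 2.11], [-1.51, 1.56], [-3.14, 3.14]. Speed limits (rad/s): [2.22, 2.22, 2.57, 3.14, 3.14, 3.14].

## Interface

Orientations are given as a unit quaternion [w, x, y, z].
In Python, from bench import env gives the robot as it stands.
- The arm moves only by the tool step_arm, never from a script. Its argument "rows" is a list of rows, each a list of 7 numbers: the turn, a rotation vector about the tool's x, y, z in degrees, then the shift along the tool's x, y, z in cm, then the gripper command: -1 is fully open, 1 is shut, values between are in proportion. In form: [[rx, ry, rz, dx, dy, dz, fingers], ...]. A call has 1 to 10 rows; each row is the pose to reach, as a shift and turn from the pose commanded when the call began, along the tool's axes at that moment; what a row does not reach only later rows make up. A row lasts 1/12 s, in which the tool goes at most 41.7 mm and 7.16 degrees, less where a joint would pass 70% of its speed; a pose out of reach is approached as far as the arm can. A call with a gripper value outside its range is refused whole. The fingers move at their own pace and stop on an object; the grip force is fixed at half the most. Time passes only in rows, so rows that repeat a pose let the fingers close. It gives the time, the measured TCP pose, the force, the opening and the grip force at its end, in the units of the state.
- env.sense(): the state, without advancing time (a new reading comes with each control period).
- env.camera(name): name is "side" or "top"; returns a dict with "frame" (384x512x3 uint8, red, green, blue), "fovy" (degrees; the focal length in pixels is half the picture's height over the tangent of half this angle, whatever the lens; pixels are square), "cx", "cy" (the principal point, pixels), "R" (3x3) and "t" (3): a world point X has camera coordinates R X + t. Camera axes: x right, y down, z forward; pixel columns grow to the right and rows downward; lengths in mm; the calibration is good to about 2 mm. A picture is of the moment at which its call begins. There is no depth.
- env.hand_in(): hands the job in; it is judged then, once.
The state is a dict: "time": time; "qpos": joint angles; "joint_vel": joint speeds; "joint_efforts": joint torques, N m; "tool_pos": TCP position; "ee_rot": TCP orientation; "force": force on the tool from outside, world axes, zero at the start; "ft_torque": the same for the moment, N m; "gripper_width": opening from 0.0 (shut) to 1.0 (fully open); "grasp_force": force on a finger pad.
Only numpy, scipy, OpenCV 4.12 (cv2) and the standard library are available. Lean on these libraries where they do the work, as an engineer would, in place of code of your own. Each camera call takes 0.05 s, during which the arm holds its last target. There are 200 camera calls.

## Task

Put the reel of copper foil away: slide it up off its spindle, stand it in the middle of the shallow round dish and let go. Take the nested lids together by the inner lid's knob, lower both over the reel until the inner lid stands on the dish floor, and only then let go of the knob. Then grip the outer cover by its collar and lift it alone straight up, clear of the knob, leaving the inner lid seated and undisturbed; finish while still holding the cover up, level and clear of everything, and leave the other things on the bench where they lie.

Things in the scene. Friction and masses are not known exactly. Their poses are not given: they have to be found in the camera images.
- spindle: Steel spindle fixed to the bench: round foot 80 across, 12 high, with an upright post 10 in diameter, its tip 72 above the bench. Origin at the centre of the underside, z up. It stands in one of three places (left, middle, right); the dish and the nested lids have the other two.
- reel: Loose reel of copper foil, about 0.12 kg, on the spindle's foot, the post through its 14 bore. Flanges 56 across, the upper one's top 22 above the underside; on it a tubular hub, 26 outer diameter, 22 to 42 above the underside: grip it there from above (the post's tip stands 18 above the hub at the start). Origin at the centre of the underside, z up along the bore.
- dish: Shallow round grey dish fixed to the bench: 110 across, rim 22 above the bench, floor 4 above the bench, inside 102 across at the floor, widening a little at the rim. Origin at the centre of its underside, z up.
- inner_lid: Inner lid, loose, about 0.2 kg: upside-down grey cup, 94 across (lower edge 91), 50 high, open below (86 wide, 47 deep), with an upright steel knob in its middle, 16 in diameter, 50 to 100 above the lower edge. Starts on the bench under the cover. Origin at the centre of the lower edge, z up. In the dish it has 4 play all round and its origin is 4 above the dish's.
- cover: Outer cover, loose, 0.12 kg, on the inner lid: grey disc 105 across, 3 thick, skirt hanging 26; steel collar 36 across, 3 to 23 above the disc's underside. The knob passes loosely through the collar's 24 hole and stands 27 above it. Gripping the knob lifts both lids, the collar the cover alone; it is free after rising 76. Origin: disc's underside centre, z up; nested, 50 above the lid's.
- case: Bystander: dark flat closed case, 170 x 119 x 41. Origin at the centre of its underside. To be left where it lies.
- stick: Bystander: pale stone dressing stick, 100 x 25 x 22. Origin at the centre of its underside. To be left where it lies.
- marker: Bystander: marker pen, 135 long, 17 thick. Origin at the centre of its underside. To be left where it lies.
- scraper: Bystander: razor scraper, 149 x 40 x 16. Origin at the centre of its underside. To be left where it lies.
- blank: Bystander: clear glass blank, 71 x 73 x 24. Origin at the centre of its underside. To be left where it lies.
- hex_key: Bystander: hex key, 93 x 35 x 7. Origin at the centre of its underside. To be left where it lies.
Mind the look-alikes: they are no part of the job. Leave any brown look-alike of the inner_lid alone.

How it is judged (in metres and radians):
On the way, in this order (a step that is already met when the one before it is completed fails the run):
1. the reel is held above the spindle's tip, still upright (z of reel in the frame of spindle above 0.072 m and angle between reel's own z axis and vertical below 0.3 rad and contact force between the fingers and reel above 0.3 N), for 0.1 s.
2. the reel stands in the middle of the dish, let go (horizontal distance between reel and dish below 0.016 m and z of reel in the frame of dish below 0.008 m and angle between reel's own z axis and vertical below 0.1 rad and contact force between the fingers and reel below 0.1 N), for 0.2 s.
3. both lids, still nested, are lowered over the reel until the inner lid stands on the dish floor, the knob still held (horizontal distance between inner_lid and dish below 0.007 m and z of inner_lid in the frame of dish below 0.008 m and angle between inner_lid's own z axis and vertical below 0.06 rad and z of cover in the frame of inner_lid below 0.054 m and angle between cover's own z axis and vertical below 0.1 rad and contact force between the fingers and inner_lid above 0.5 N), for 0.1 s.
4. the knob is let go, the cover still nested on the seated inner lid (horizontal distance between inner_lid and dish below 0.007 m and z of inner_lid in the frame of dish below 0.008 m and angle between inner_lid's own z axis and vertical below 0.06 rad and z of cover in the frame of inner_lid below 0.054 m and angle between cover's own z axis and vertical below 0.1 rad and contact force between the fingers and inner_lid below 0.1 N), for 0.1 s.
At the end, for the whole second after the job is handed in: Reel upright on the dish floor within 16 mm of its centre; inner lid over it on the floor (4 mm), level (0.06 rad), within 7 mm of centre, not touched by fingers; cover held still in the fingers, level (0.25 rad), at least 78 mm above its nested height, touching neither lid nor dish (horizontal distance between reel and dish below 0.016 m and z of each of reel, inner_lid in the frame of dish below 0.008 m and angle between reel's own z axis and vertical below 0.1 rad and horizontal distance between inner_lid and dish below 0.007 m and angle between inner_lid's own z axis and vertical below 0.06 rad and z of cover in the frame of inner_lid above 0.128 m and angle between cover's own z axis and vertical below 0.25 rad and contact force between the fingers and cover above 0.5 N and contact force between each of cover, the fingers and inner_lid below 0.1 N and contact force between cover and dish below 0.1 N and linear speed of inner_lid below 0.02 m/s and linear speed of cover below 0.03 m/s); the arm keeps its last pose, push and grip.
It fails at once if the cover is parted from an inner lid that is not seated, or disturbs (lifts, shifts or tips) the inner lid as it comes off (z of cover in the frame of inner_lid above 0.062 m and not (horizontal distance between inner_lid and dish below 0.009 m and z of inner_lid in the frame of dish below 0.011 m and angle between inner_lid's own z axis and vertical below 0.1 rad)).
It fails at once if a bystander is moved more than 30 mm (distance of any of case, stick, marker, scraper, blank, hex_key from where it was at the start of the episode above 0.03 m).
It also fails if it takes over 69 s, if anything falls off the work surface, if the arm or the gripper's body presses on something with over 40 N, if the wrist force passes 120 N, or if a joint passes its speed limit or range.

## Working session

There is one attempt and no reset: what is moved stays moved. The work goes in short steps, Python scripts to look and compute and a tool call to move; the robot and the scene stay as the last step left them, time stands still between calls to the robot, and variables do not carry over. Pictures are saved under pics/ and viewed, at most 10 in all, crops included, and the job is handed in when it is done.

Besides the shell and the picture viewer there is one more tool, called after "Call:" as name(argument=value, ...) on one line, values as JSON. step_arm: Moves the arm, as the interface text tells. Its arguments: {"type":"object","properties":{"rows":{"type":"array"}},"required":["rows"]}

```bash
mkdir -p pics; ls; python3 - <<'E'
from bench import env
import cv2, pickle
s=env.sense(); print(s)
d={}
for n in("side","top"):
    c=env.camera(n); d[n]=c; cv2.imwrite(f"pics/{n}0.png",c["frame"][:,:,::-1])
    print(n,c["fovy"],c["cx"],c["cy"],c["R"],c["t"])
pickle.dump(d,open("c0.pkl","wb"))
E
```

```text
pics
{'time': 0.0, 'qpos': array([-1.54370253e+00,  1.04692175e-01,  9.64616155e-02,  1.56388746e+00,
        7.34076475e-06,  1.35311839e+00]), 'joint_vel': array([ 1.18445354e-04, -3.27397649e-04, -9.79085173e-04,  6.23917677e-04,
        1.18142523e-03,  6.48790299e-05]), 'joint_efforts': array([-2.64672999e-04, -5.56931627e+01,  5.03652048e+01,  1.68722996e-02,
       -2.70744804e-04, -6.87395698e-06]), 'tool_pos': array([ 145.41616618, -581.77595344,  233.22227684]), 'ee_rot': array([-6.57500625e-04,  9.92519977e-01,  1.22080543e-01,  6.65320435e-05]), 'force': array([-0.01269728,  0.09901037, -0.15768259]), 'ft_torque': array([ 0.000429  , -0.07618638, -0.01944913]), 'grasp_force': 0.0, 'gripper_width': 1.002925433783919}
side 44.224187623267326 259.0636891714434 192.45821524593885 [[ 0.94367879 -0.3307817   0.00733504]
 [-0.18654574 -0.55023983 -0.81390222]
 [ 0.27325999  0.76669394 -0.58095557]] [-520.51241827  146.40351829  991.05322423]
top 42.090305027505025 252.00725764957028 190.68470699671474 [[ 0.01204935 -0.9999138   0.00521669]
 [-0.99358516 -0.01255943 -0.1123868 ]
 [ 0.11244263 -0.00382904 -0.99365084]] [  -2.83613971  545.29848776 1195.53573308]
```

View pics/top0.png

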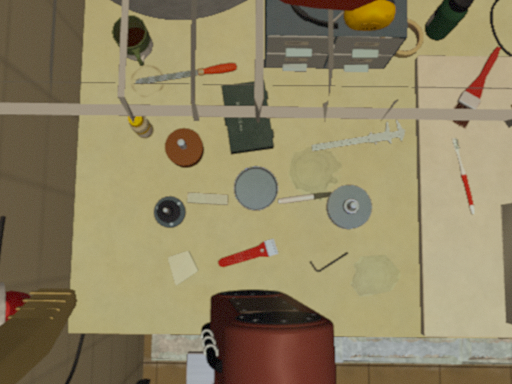

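View pics/side0.png

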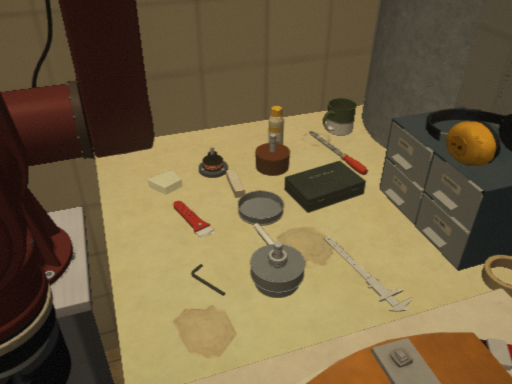

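The top view has the spindle and reel at (170,211), the grey dish at (256,188) and the grey nested lids with steel knob at (349,206). There is a brown cup with a knob at (184,147). The task says grey, so the brown one is the look-alike and (349,206) is the target. I'll confirm that in an enlarged crop and measure.

```bash
cat > h.py <<'E'
import numpy as np, cv2, pickle
def f(c): return 192/np.tan(np.radians(c["fovy"]/2))
def ray(c,u,v):
    d=c["R"].T@np.array([(u-c["cx"])/f(c),(v-c["cy"])/f(c),1.]); return -c["R"].T@c["t"],d/np.linalg.norm(d)
def plane(c,u,v,z):
    o,d=ray(c,u,v); return o+d*(z-o[2])/d[2]
def proj(c,X):
    p=c["R"]@np.array(X,float)+c["t"]; return np.array([c["cx"]+f(c)*p[0]/p[2],c["cy"]+f(c)*p[1]/p[2]])
def tri(c1,p1,c2,p2):
    o1,d1=ray(c1,*p1);o2,d2=ray(c2,*p2)
    s=np.linalg.lstsq(np.c_[d1,-d2],o2-o1,rcond=None)[0]; a=o1+s[0]*d1;b=o2+s[1]*d2
    return (a+b)/2,np.linalg.norm(a-b)
E
python3 - <<'E'
from h import *
d=pickle.load(open("c0.pkl","rb"))
def cr(n,u,v,r=32):
    return cv2.resize(d[n]["frame"][v-r:v+r,u-r:u+r,::-1],(260,260),interpolation=cv2.INTER_CUBIC)
a=np.hstack([cr("top",170,208),cr("top",256,188),cr("top",349,206)])
b=np.hstack([cr("side",212,162),cr("side",262,208),cr("side",278,265)])
cv2.imwrite("pics/crop0.png",np.vstack([a,b]))
t=d["top"]
# predicted from guessed centres
for n,p,z in(("spindle",(170,211),12),("dish",(256,188),22),("lid",(349,206),53)):
    X=plane(t,*p,z);print(n,X,np.hypot(X[0],X[1]),proj(d["side"],X))
E
```

```text
spindle [494.10645647 206.71656391  12.        ] 535.6051979975811 [213.74445942 166.83287258]
dish [553.09798199  -5.94634301  22.        ] 553.129945566146 [260.56039885 204.46956417]
lid [ 508.63273119 -229.88280069   53.        ] 558.1696491972399 [277.44523282 261.51023241]
```

View pics/crop0.png

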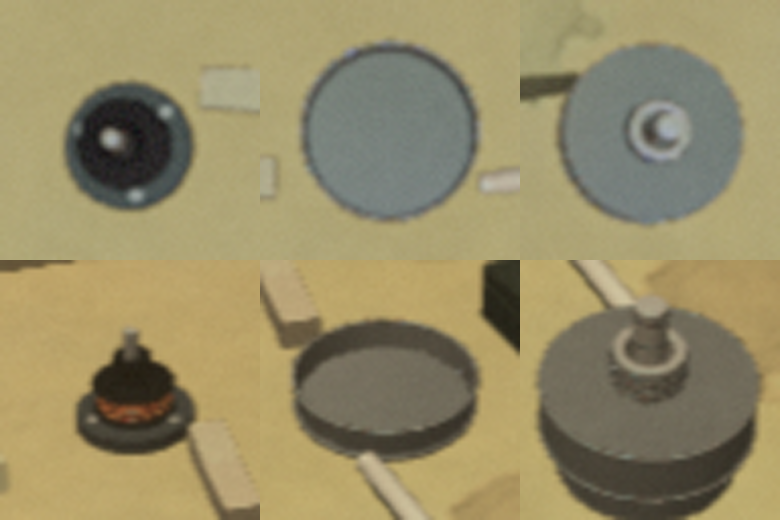

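The enlarged crops confirm it: the lid stack at (349,206) is a grey cover with steel collar and steel knob. The reel is on the spindle with its post through the hub, and the dish is empty.

```bash
python3 - <<'E'
from h import *
d=pickle.load(open("c0.pkl","rb"))
def ell(n,u,v,r=34,sat=70):
    im=d[n]["frame"][v-r:v+r,u-r:u+r]
    im=cv2.resize(im,None,fx=4,fy=4,interpolation=cv2.INTER_CUBIC)
    rb=(im[...,0].astype(int)-im[...,2])   # bench yellow: r-b large
    m=cv2.morphologyEx((rb<22).astype(np.uint8),cv2.MORPH_OPEN,np.ones((25,25)))
    cs=cv2.findContours(m,0,1)[0]; c=max(cs,key=cv2.contourArea)
    h=cv2.convexHull(c); e=cv2.fitEllipse(h)
    return (u-r+(e[0][0]+.5)/4-.5, v-r+(e[0][1]+.5)/4-.5),np.array(e[1])/4,cv2.boundingRect(c)
for n,p,z,D in(("spindle",(170,211),10,80),("dish",(256,188),21,110),("lid",(349,206),50,105)):
    c,ax,bb=ell("top",*p); X=plane(d["top"],*c,z); depth=(d["top"]["R"]@X+d["top"]["t"])[2]
    print(n,np.round(c,2),"diam mm",ax*depth/f(d["top"]),"want",D,X.round(1))
s=d["side"]
# points read off crop (crop px -> image px)
def px(u0,v0,x,y,r=32): return (u0-r+(x+.5)/4.0625-.5, v0-r+(y+.5)/4.0625-.5)
for nm,a,b,z in(("post tip",px(170,208,111,136),px(212,162,130,72),72),
              ("knob tip",px(349,206,667-520,126),px(278,265,653-520,303-260),100)):
    print(nm,tri(d["top"],a,s,b),plane(d["top"],*a,z),plane(s,*b,z))
print("dish rim side",plane(s,*px(262,208,387-260,383-260),22), plane(s,*px(278,265,650-520,383-260),53))
E
```

```text
spindle [169.21 211.58] diam mm [76.33219904 77.09437014] want 80 [492.8 208.9  10. ]
dish [255.42 187.71] diam mm [107.54233881 109.34854274] want 110 [553.9  -4.5  21. ]
lid [348.6 206.5] diam mm [106.33841114 109.07288017] want 105 [ 507.7 -229.5   50. ]
post tip (array([493.19758991, 209.50242616,  71.35930163]), np.float64(2.2384740322088175)) [494.24852208 209.17306356  72.        ] [491.83653376 208.57502932  72.        ]
knob tip (array([ 508.48998257, -229.50120933,  100.17636023]), np.float64(1.2031463947023864)) [ 507.92446282 -229.3596468   100.        ] [ 509.17710136 -229.3920553   100.        ]
dish rim side [551.9476684  -11.50783995  22.        ] [ 507.5660275 -233.602866    53.       ]
```

Call:
step_arm(rows=[[0,0,-7,3.8,-2.6,0.3,-1],[0,0,-14,7.6,-5.2,0.6,-1],[0,0,-21,11.4,-7.8,0.9,-1],[0,0,-28,15.2,-10.4,1.2,-1],[0,0,-35,19,-13,1.5,-1],[0,0,-42,22.8,-15.6,1.8,-1],[0,0,-49,26.6,-18.2,2.1,-1],[0,0,-56,30.4,-20.8,2.4,-1],[0,0,-63,34.2,-23.4,2.7,-1],[0,0,-70,37.8,-25.8,3,-1]])

```text
time: 0.93
tool_pos: [422.5, -269.5, 206.6]
ee_rot: [0.0, 0.741, 0.671, -0.0]
force: [0.1, -0.6, 0.6]
gripper_width: 0.996
grasp_force: 0.0
```

Call:
step_arm(rows=[[0,0,-6,0,0,0,-1],[0,0,-6,0,0,0,-1],[0,0,-6,0,0,0,-1]])

```text
time: 1.18
tool_pos: [421.5, -271.2, 206.5]
ee_rot: [-0.0, 0.708, 0.706, -0.0]
force: [-0.2, -0.1, 0.3]
gripper_width: 0.999
grasp_force: 0.0
```

Call:
step_arm(rows=[[0,0,0,4,0.6,0,-1],[0,0,0,8,1.2,0,-1],[0,0,0,12,1.8,0,-1],[0,0,0,16,2.4,0,-1],[0,0,0,20,3,0,-1],[0,0,0,24,3.6,0,-1],[0,0,0,28,4.2,0,-1],[0,0,0,32,4.8,0,-1],[0,0,0,36,5.4,0,-1],[0,0,0,40,6,0,-1]])

```text
time: 2.02
tool_pos: [481.8, 129.1, 206.9]
ee_rot: [0.0, 0.709, 0.705, 0.0]
force: [1.2, -0.2, 0.2]
gripper_width: 0.999
grasp_force: 0.0
```

Call:
step_arm(rows=[[0,0,0,3,0.6,2,-1],[0,0,0,6,1.1,4,-1],[0,0,0,8,1.2,6,-1],[0,0,0,8,1.2,7,-1],[0,0,0,8,1.2,7,-1],[0,0,0,8,1.2,7,-1]])

```text
time: 2.52
tool_pos: [493.5, 207.1, 136.7]
ee_rot: [-0.0, 0.708, 0.706, -0.001]
force: [-0.6, -0.8, 0.8]
gripper_width: 1.002
grasp_force: 0.0
```

Call:
step_arm(rows=[[0,0,0,0.2,0,2,-1],[0,0,0,0.2,0,4,-1],[0,0,0,0.2,0,5.5,-1],[0,0,0,0.2,0,6.5,-1],[0,0,0,0.2,0,7.2,-1],[0,0,0,0.2,0,7.5,-1],[0,0,0,0.2,0,7.5,-1],[0,0,0,0.2,0,7.5,-0.6],[0,0,0,0.2,0,7.5,-0.2],[0,0,0,0.2,0,7.5,-0.1]])

```text
time: 3.35
tool_pos: [494.0, 210.7, 62.6]
ee_rot: [0.0, 0.707, 0.707, 0.0]
force: [0.1, 0.6, -0.2]
gripper_width: 0.605
grasp_force: 0.0
```

```bash
python3 - <<'E'
from bench import env
from h import *
d={n:env.camera(n) for n in("side","top")}
s=env.sense(); print(s["tool_pos"],s["gripper_width"],s["force"])
a=cv2.resize(d["side"]["frame"][90:210,150:290,::-1],(700,600),interpolation=cv2.INTER_CUBIC)
cv2.imwrite("pics/g1.png",a)
E
```

```text
[493.73633463 210.73183487  62.30055321] 0.552439989986659 [-0.36503662  0.04983832 -0.02130515]
```

View pics/g1.png

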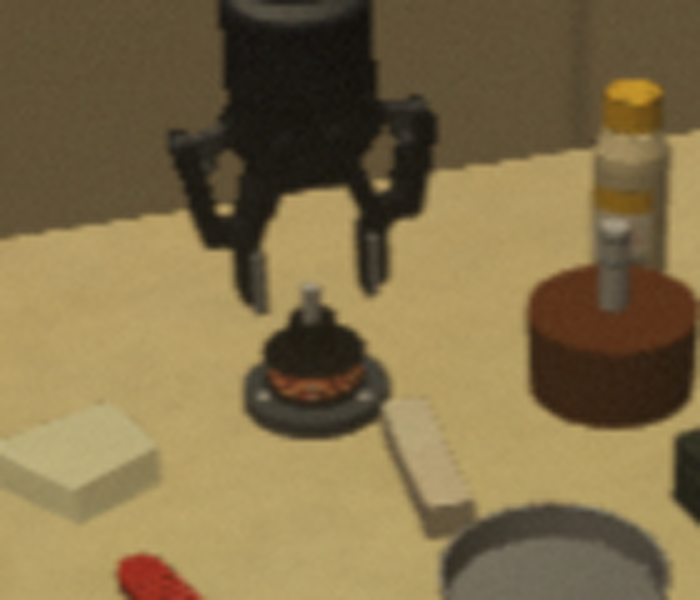

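The side view shows the fingertips at crop (258,308) and (372,292), straddling the post tip at (310,290). They look higher or farther back than the pose says, so I'll check the top view.

```bash
python3 - <<'E'
from bench import env
from h import *
d={n:env.camera(n) for n in("side","top")}; pickle.dump(d,open("c1.pkl","wb"))
s=env.sense(); T=s["tool_pos"];print(T,s["gripper_width"],s["qpos"])
S=d["side"]
for z in(72,62,52,42,37): print(z,(proj(S,[493.3,209.2,z])-[150,90])*5)
for dx in(-24,24): print(dx,(proj(S,[T[0]+dx,T[1],T[2]-20])-[150,90])*5)
print((proj(d["top"],[493,209,70])-[110,150])*5,(proj(d["top"],T+[0,0,80])-[110,150])*5)
a=cv2.resize(d["top"]["frame"][150:270,110:250,::-1],(700,600),interpolation=cv2.INTER_CUBIC)
cv2.imwrite("pics/g2.png",a)
E
```

```text
[493.53786742 210.74552726  62.01008682] 0.5489363605984621 [ 1.59714825e-01 -4.68279791e-02 -3.70083143e-01  1.24721444e+00
 -9.08744129e-05  1.72990382e+00]
72 [310.51260769 285.71882789]
62 [311.4650822  302.15336157]
52 [312.40874573 318.43586551]
42 [313.34371997 334.56843955]
37 [313.80798602 342.57914852]
-24 [269.23600077 340.53751081]
24 [356.38335027 325.64845076]
[275.72385589 298.4571091 ] [244.65923417 285.12638511]
```

View pics/g2.png

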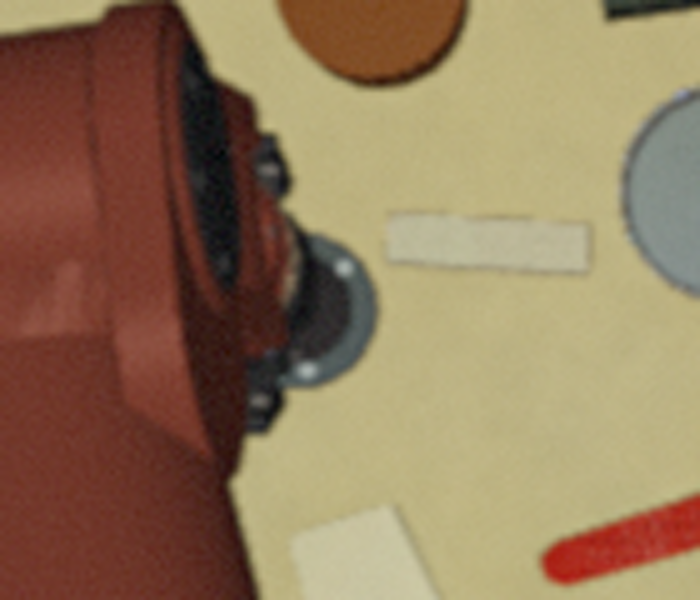

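Call:
step_arm(rows=[[0,0,0,-0.15,0,0.3,-0.1],[0,0,0,-0.15,0,0.6,-0.1],[0,0,0,-0.15,0,0.8,-0.1],[0,0,0,-0.15,0,0.8,-0.1]])

```text
time: 3.88
tool_pos: [492.9, 209.0, 53.0]
ee_rot: [-0.0, 0.707, 0.707, -0.0]
force: [-0.3, 0.3, 0.3]
gripper_width: 0.55
grasp_force: 0.0
```

```bash
python3 - <<'E'
from bench import env
from h import *
d={n:env.camera(n) for n in("side","top")}; pickle.dump(d,open("c2.pkl","wb"))
s=env.sense(); print(s["tool_pos"],s["gripper_width"],s["force"])
a=cv2.resize(d["side"]["frame"][110:185,175:255,::-1],(640,600),interpolation=cv2.INTER_CUBIC)
cv2.imwrite("pics/g3.png",a)
S=d["side"]
for z in(72,54,34): print(z,(proj(S,[493.3,209.2,z])-[175,110])*8)
E
```

```text
[493.24319184 209.10383047  53.54087157] 0.5531255242845357 [ 0.16728876  0.01500552 -0.1216488 ]
72 [296.8201723  297.15012462]
54 [299.55313924 344.30628119]
34 [302.53683748 395.78869723]
```

View pics/g3.png

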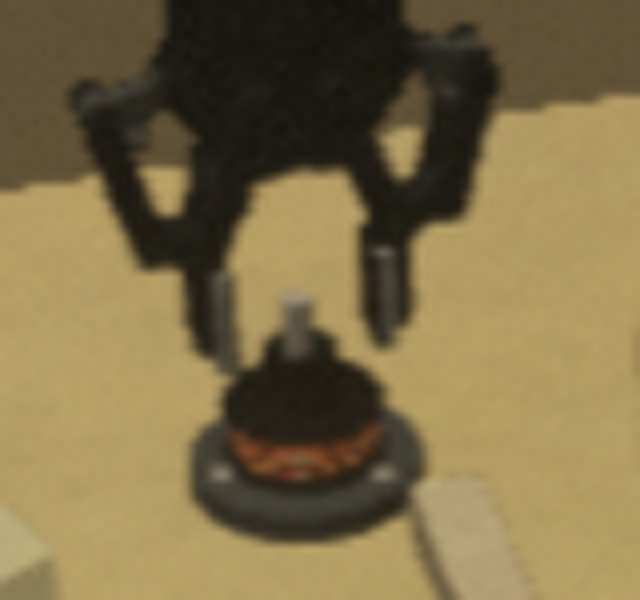

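The fingertips are at crop rows 370 and 345, so z is about 50, near the hub top. They are centred on the post but still above the flange. I'll go down a bit more and close gently.

Call:
step_arm(rows=[[0,0,0,0,0,0.3,-0.1],[0,0,0,0,0,0.6,-0.1],[0,0,0,0,0,0.6,0.1],[0,0,0,0,0,0.6,0.2],[0,0,0,0,0,0.6,0.2],[0,0,0,0,0,0.6,0.2]])

```text
time: 4.48
tool_pos: [493.5, 209.2, 47.9]
ee_rot: [0.0, 0.707, 0.707, 0.0]
force: [-0.2, 0.1, 1.0]
gripper_width: 0.4
grasp_force: 0.0
```

```bash
python3 - <<'E'
from bench import env
from h import *
d={n:env.camera(n) for n in("side",)}; pickle.dump(d,open("c2.pkl","wb"))
s=env.sense(); print(s["tool_pos"],s["gripper_width"],s["force"])
a=cv2.resize(d["side"]["frame"][110:185,175:255,::-1],(640,600),interpolation=cv2.INTER_CUBIC)
cv2.imwrite("pics/g4.png",a)
E
```

```text
[493.51423321 209.16628811  47.90123449] 0.39871538166572074 [-0.03260303 -0.11699052  0.59380656]
```

View pics/g4.png

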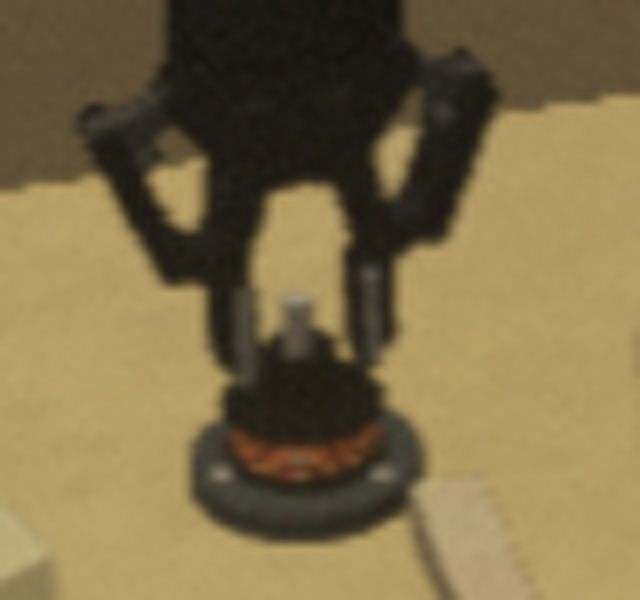

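The fingertips now overlap the hub (rows about 385 and 365, z about 42) with no contact force. Closing.

Call:
step_arm(rows=[[0,0,0,0,0,0,0.4],[0,0,0,0,0,0,0.4],[0,0,0,0,0,0,1],[0,0,0,0,0,0,1],[0,0,0,0,0,0,1],[0,0,0,0,0,0,1]])

```text
time: 5.03
tool_pos: [493.6, 209.2, 48.0]
ee_rot: [0.0, 0.707, 0.707, 0.0]
force: [-2.0, 0.8, 4.1]
gripper_width: 0.259
grasp_force: 58.7
```

Call:
step_arm(rows=[[0,0,0,0,0,-0.5,1],[0,0,0,0,0,-1,1],[0,0,0,0,0,-1.8,1],[0,0,0,0,0,-2.8,1],[0,0,0,0,0,-4,1],[0,0,0,0,0,-5.2,1],[0,0,0,0,0,-6.4,1],[0,0,0,0,0,-7.6,1],[0,0,0,0,0,-8.8,1],[0,0,0,0,0,-10,1]])

```text
time: 5.87
tool_pos: [493.5, 209.2, 149.2]
ee_rot: [0.0, 0.707, 0.707, 0.0]
force: [-0.3, -0.1, -1.9]
gripper_width: 0.27
grasp_force: 58.9
```

Call:
step_arm(rows=[[0,0,0,0,0,0,1],[0,0,0,0,0,0,1]])

```text
time: 6.03
tool_pos: [494.0, 209.3, 148.6]
ee_rot: [0.0, 0.707, 0.707, 0.001]
force: [0.8, -0.1, -1.8]
gripper_width: 0.261
grasp_force: 58.9
```

```bash
python3 - <<'E'
from bench import env
from h import *
d={n:env.camera(n) for n in("side",)}; pickle.dump(d,open("c3.pkl","wb"))
s=env.sense(); print(s["tool_pos"],s["gripper_width"],s["force"])
a=cv2.resize(d["side"]["frame"][65:185,150:290,::-1],(700,600),interpolation=cv2.INTER_CUBIC)
cv2.imwrite("pics/g5.png",a)
S=d["side"]
for z in(112,): print(z,(proj(S,[493.3,209.2,z])-[150,65])*5,(proj(S,[493.3,209.2,z+42])-[150,65])*5)
E
```

```text
[493.44671987 209.15022691 147.63101605] 0.2653088908228181 [-0.80160486 -1.28958321 -0.95719028]
112 [306.61208476 343.4170004 ] [302.35351021 269.93714793]
```

View pics/g5.png

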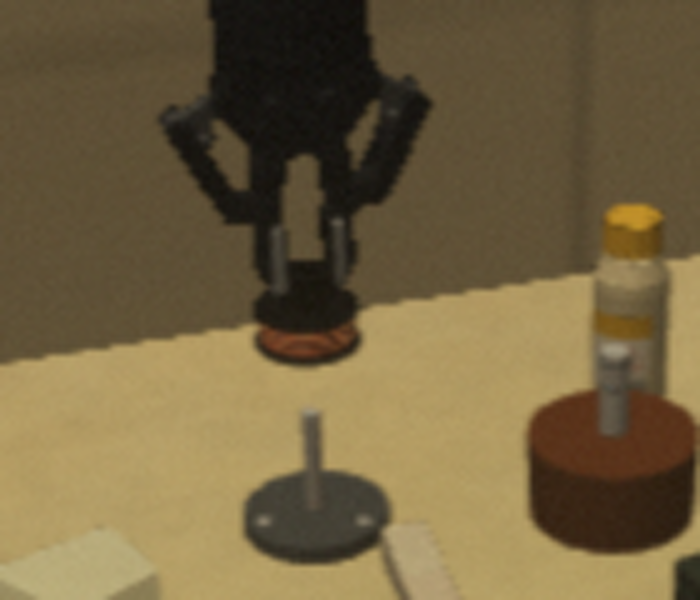

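The reel is held upright above the post tip. Its underside is at crop (307,345), matching the predicted z = 112. So TCP minus reel underside is 36 mm. Moving to the dish.

Call:
step_arm(rows=[[0,0,0,-2.5,0.7,0,1],[0,0,0,-5.5,1.5,0,1],[0,0,0,-8.5,2.4,0,1],[0,0,0,-11.5,3.2,0,1],[0,0,0,-14.5,4.1,0,1],[0,0,0,-17.5,4.9,0,1],[0,0,0,-20,5.6,0,1],[0,0,0,-21.4,6,0,1],[0,0,0,-21.4,6,0,1],[0,0,0,-21.4,6,0,1]])

```text
time: 6.92
tool_pos: [553.0, -4.8, 146.9]
ee_rot: [-0.001, 0.707, 0.707, -0.0]
force: [-0.1, 1.1, -0.8]
gripper_width: 0.267
grasp_force: 59.0
```

Call:
step_arm(rows=[[0,0,0,0,0,1.5,1],[0,0,0,0,0,3,1],[0,0,0,0,0,4.5,1],[0,0,0,0,0,6,1],[0,0,0,0,0,7.5,1],[0,0,0,0,0,8.5,1],[0,0,0,0,0,9.3,1],[0,0,0,0,0,9.9,1],[0,0,0,0,0,10.2,1],[0,0,0,0,0,10.2,1]])

```text
time: 7.75
tool_pos: [553.3, -4.5, 45.5]
ee_rot: [-0.0, 0.707, 0.707, -0.0]
force: [-0.1, -0.1, -0.7]
gripper_width: 0.267
grasp_force: 59.0
```

Call:
step_arm(rows=[[0,0,0,0,0,0.2,1],[0,0,0,0,0,0.4,1],[0,0,0,0,0,0.4,1]])

```text
time: 8.0
tool_pos: [553.7, -4.9, 41.9]
ee_rot: [0.0, 0.707, 0.707, 0.0]
force: [0.7, -0.1, -1.0]
gripper_width: 0.265
grasp_force: 59.0
```

Call:
step_arm(rows=[[0,0,0,0,0,0.1,1],[0,0,0,0,0,0.15,1],[0,0,0,0,0,0.2,1],[0,0,0,0,0,0.2,1],[0,0,0,0,0,0.2,1]])

```text
time: 8.42
tool_pos: [553.8, -4.9, 40.2]
ee_rot: [0.0, 0.707, 0.707, 0.0]
force: [-1.7, -0.2, 2.7]
gripper_width: 0.266
grasp_force: 59.4
```

Call:
step_arm(rows=[[0,0,0,0,0,0,0.3],[0,0,0,0,0,0,0],[0,0,0,0,0,0,-0.2],[0,0,0,0,0,0,-0.2],[0,0,0,0,0,-1,-0.2],[0,0,0,0,0,-3,-0.2],[0,0,0,0,0,-6,-0.2],[0,0,0,0,0,-10,-0.2],[0,0,0,0,0,-14,-0.2],[0,0,0,0,0,-15,-0.2]])

```text
time: 9.25
tool_pos: [555.8, -5.3, 197.6]
ee_rot: [0.004, 0.707, 0.707, 0.002]
force: [0.8, -0.4, -0.3]
gripper_width: 0.599
grasp_force: 0.0
```

Call:
step_arm(rows=[[0,0,0,-2.5,-0.5,0,-0.2],[0,0,0,-6,-1.2,0,-0.2],[0,0,0,-9.5,-2,0,-0.2],[0,0,0,-13,-2.7,0,-0.2],[0,0,0,-16.5,-3.4,0,-0.2],[0,0,0,-20,-4.1,0,-0.2],[0,0,0,-22.4,-4.6,0,-0.2],[0,0,0,-22.4,-4.6,0,-0.2],[0,0,0,-22.4,-4.6,0,-0.2]])

```text
time: 10.0
tool_pos: [507.3, -229.9, 190.2]
ee_rot: [0.0, 0.708, 0.706, 0.0]
force: [-0.2, 0.3, -0.5]
gripper_width: 0.603
grasp_force: 0.0
```

```bash
python3 - <<'E'
from bench import env
from h import *
d={n:env.camera(n) for n in("side","top")}; pickle.dump(d,open("c4.pkl","wb"))
s=env.sense(); print(s["tool_pos"],s["gripper_width"],s["force"])
def cr(n,u,v,r=30):
    return cv2.resize(d[n]["frame"][v-r:v+r,u-r:u+r,::-1],(400,400),interpolation=cv2.INTER_CUBIC)
cv2.imwrite("pics/g6.png",np.hstack([cr("top",256,188),cr("side",262,200)]))
k=400/60
def pt(n,u,v,X): return ((proj(d[n],X)-[u-30,v-30]+.5)*k).round(0)
a=np.linspace(0,2*np.pi,181)
for n,u,v in(("top",256,188),("side",262,200)):
    q=np.array([pt(n,u,v,[553.7+55*np.cos(t),-4.7+55*np.sin(t),22]) for t in a]); print(n,"rim pred bbox",q.min(0),q.max(0), "reel top pred",pt(n,u,v,[553.7,-4.7,46]))
E
```

```text
[ 507.75611911 -228.25238955  190.21040426] 0.6006530408585056 [ 0.24330694  0.72249624 -0.00542742]
top rim pred bbox [52. 55.] [348. 349.] reel top pred [201. 194.]
side rim pred bbox [ 40. 142.] [348. 327.] reel top pred [195. 176.]
```

View pics/g6.png

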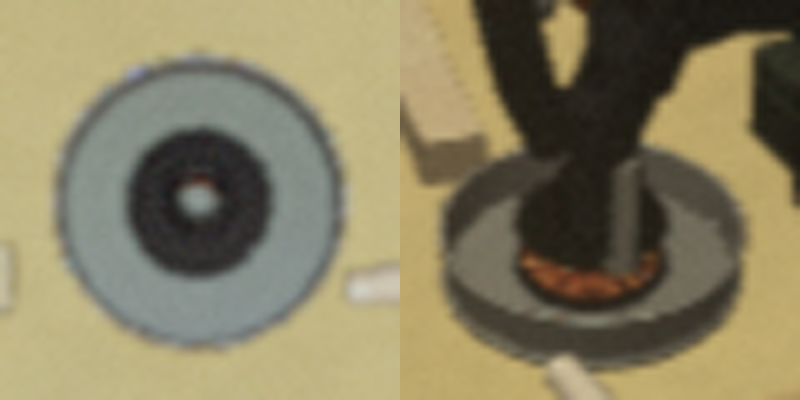

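The reel stands in the middle of the dish: in the top crop its centre is (200,201) against rim centre (202,202). The side rim span of 41–345 matches the predicted 40–348, so the dish centre holds. Now the knob.

Call:
step_arm(rows=[[0,0,0,0,0.05,2,-0.2],[0,0,0,0,0.05,4,-0.2],[0,0,0,0,0.05,6,-0.2],[0,0,0,0,0.05,7.5,-0.2],[0,0,0,0,0.05,8.7,-0.2],[0,0,0,0,0.05,9.4,-0.1],[0,0,0,0,0.05,9.7,0],[0,0,0,0,0.05,9.7,0.2],[0,0,0,0,0.05,9.7,0.3],[0,0,0,0,0.05,9.7,0.4]])

```text
time: 10.93
tool_pos: [508.7, -229.2, 93.9]
ee_rot: [0.001, 0.707, 0.707, 0.0]
force: [0.7, 0.3, -0.7]
gripper_width: 0.301
grasp_force: 0.0
```

```bash
python3 - <<'E'
from bench import env
from h import *
S=env.camera("side"); s=env.sense(); print(s["tool_pos"],s["gripper_width"],s["force"])
a=cv2.resize(S["frame"][200:300,220:340,::-1],(720,600),interpolation=cv2.INTER_CUBIC)
cv2.imwrite("pics/g7.png",a)
for z in(100,73): print(z,(proj(S,[508.3,-229.4,z])-[220,200])*6)
E
```

```text
[ 508.61167212 -229.21052176   93.82146148] 0.3022765173111607 [-0.06396052 -0.36330263  0.09431205]
100 [347.59004436 259.86128553]
73 [345.02628695 322.95614639]
```

View pics/g7.png

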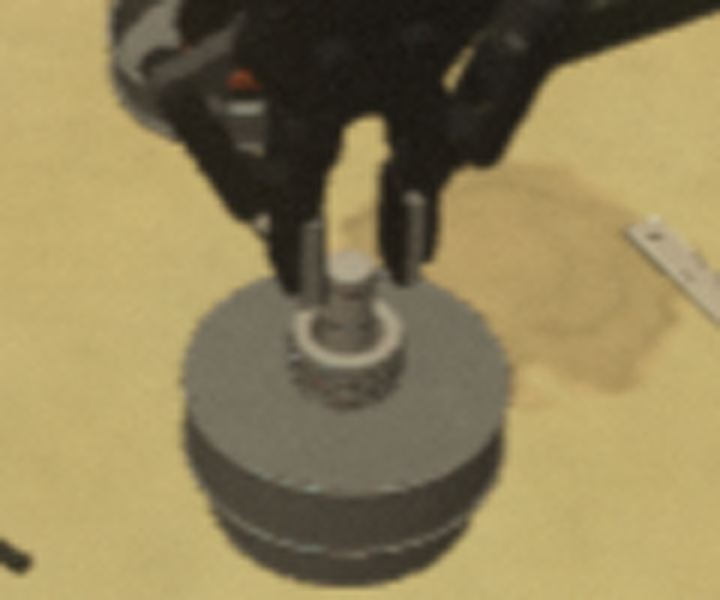

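The fingers straddle the knob: tips at crop (310,300) and (405,283), knob top at (352,265), collar rim at about row 335. They overlap only the knob's top, so I'll go about 11 mm lower.

Call:
step_arm(rows=[[0,0,0,0,0,0.4,0.4],[0,0,0,0,0,0.8,0.4],[0,0,0,0,0,1.1,0.4],[0,0,0,0,0,1.1,0.4],[0,0,0,0,0,1.1,0.4]])

```text
time: 11.4
tool_pos: [507.9, -228.7, 81.4]
ee_rot: [-0.0, 0.707, 0.707, -0.0]
force: [0.6, -0.2, -0.5]
gripper_width: 0.301
grasp_force: 0.0
```

Call:
step_arm(rows=[[0,0,0,0,0,0,0.6],[0,0,0,0,0,0,0.7],[0,0,0,0,0,0,1],[0,0,0,0,0,0,1],[0,0,0,0,0,0,1],[0,0,0,0,0,0,1]])

```text
time: 11.9
tool_pos: [508.2, -228.9, 82.0]
ee_rot: [0.0, 0.707, 0.707, -0.0]
force: [-0.4, -0.1, 1.2]
gripper_width: 0.159
grasp_force: 58.5
```

Call:
step_arm(rows=[[0,0,0,0,0,-0.4,1],[0,0,0,0,0,-1,1],[0,0,0,0,0,-2,1],[0,0,0,0,0,-3,1],[0,0,0,0,0,-4,1],[0,0,0,0,0,-5,1],[0,0,0,0,0,-6,1],[0,0,0,0,0,-7,1],[0,0,0,0,0,-8,1],[0,0,0,0,0,-8,1]])

```text
time: 12.73
tool_pos: [509.0, -229.6, 164.6]
ee_rot: [0.002, 0.707, 0.707, 0.0]
force: [0.7, -0.4, -2.8]
gripper_width: 0.16
grasp_force: 58.6
```

Call:
step_arm(rows=[[0,0,0,1,0.2,0,1],[0,0,0,3,0.6,0,1],[0,0,0,5.5,1.1,0,1],[0,0,0,8,1.6,0,1],[0,0,0,10.5,2.1,0,1],[0,0,0,13,2.6,0,1],[0,0,0,15.5,3.1,0,1],[0,0,0,18,3.6,0,1],[0,0,0,20.5,4.1,0,1],[0,0,0,22.4,4.55,0,1]])

```text
time: 13.57
tool_pos: [553.0, -2.1, 161.0]
ee_rot: [-0.001, 0.707, 0.708, -0.0]
force: [-0.2, -0.7, -4.2]
gripper_width: 0.162
grasp_force: 58.6
```

Call:
step_arm(rows=[[0,0,0,0,0,0,1],[0,0,0,0,0,0,1],[0,0,0,0,0,0,1]])

```text
time: 13.82
tool_pos: [553.1, -4.6, 161.2]
ee_rot: [-0.0, 0.707, 0.707, -0.0]
force: [0.3, -0.5, -3.5]
gripper_width: 0.161
grasp_force: 58.7
```

```bash
python3 - <<'E'
from bench import env
from h import *
d={n:env.camera(n) for n in("side","top")}; pickle.dump(d,open("c5.pkl","wb"))
for i in range(1):
    s=env.sense(); print(s["tool_pos"],s["gripper_width"],s["force"],s["ft_torque"],s["ee_rot"])
S=d["side"]; cv2.imwrite("pics/g8.png",cv2.resize(S["frame"][110:250,190:350,::-1],(640,560),interpolation=cv2.INTER_CUBIC))
T=s["tool_pos"]; L=T[2]-82
# skirt bottom / disc in side: predicted extents of disc circle at z=L+53 and lid lower edge z=L
a=np.linspace(0,2*np.pi,361)
for nm,r,z in(("disc",52.5,L+53),("skirt",52.5,L+24),("edge",45.5,L)):
    q=np.array([proj(S,[T[0]+r*np.cos(t),T[1]+r*np.sin(t),z]) for t in a]); print(nm,q.min(0).round(1),q.max(0).round(1),((q.min(0)-[190,110])*4).round(),((q.max(0)-[190,110])*4).round())
# dark/grey mask columns extents per row
im=S["frame"].astype(int); m=(im[...,0]-im[...,2]<25)
for v in range(160,232,6):
    xs=np.where(m[v,190:350])[0]+190; print(v,(xs.min(),xs.max(),len(xs)) if len(xs) else None)
E
```

```text
[553.24042278  -5.30993289 161.47483559] 0.1580838648249688 [ 0.43796328 -1.08660138 -3.23313565] [ 0.02906704 -0.0042001  -0.02620133] [-1.65878099e-04  7.07222804e-01  7.06990687e-01 -2.17475480e-04]
disc [237.6 153. ] [284.4 178. ] [190. 172.] [377. 272.]
skirt [237.8 163.5] [283.9 189. ] [191. 214.] [376. 316.]
edge [241.1 173.6] [280.5 196. ] [204. 254.] [362. 344.]
160 (np.int64(208), np.int64(281), 40)
166 (np.int64(200), np.int64(345), 97)
172 (np.int64(200), np.int64(349), 118)
178 (np.int64(239), np.int64(349), 111)
184 (np.int64(242), np.int64(349), 103)
190 (np.int64(245), np.int64(349), 96)
196 (np.int64(243), np.int64(349), 93)
202 (np.int64(239), np.int64(336), 83)
208 (np.int64(239), np.int64(318), 51)
214 (np.int64(240), np.int64(281), 33)
220 (np.int64(245), np.int64(276), 32)
226 None
```

Both lids are lifted (about 3.2 N) and sit where predicted. Lowering with force checks.

Call:
step_arm(rows=[[0,0,0,0,0,1,1],[0,0,0,0,0,2.2,1],[0,0,0,0,0,3.4,1],[0,0,0,0,0,4.4,1],[0,0,0,0,0,5,1],[0,0,0,0,0,5.3,1],[0,0,0,0,0,5.3,1],[0,0,0,0,0,5.3,1]])

```text
time: 14.58
tool_pos: [553.6, -4.8, 108.9]
ee_rot: [0.0, 0.707, 0.707, 0.0]
force: [0.5, -0.2, -2.8]
gripper_width: 0.159
grasp_force: 58.7
```

Call:
step_arm(rows=[[0,0,0,0,0,0.2,1],[0,0,0,0,0,0.4,1],[0,0,0,0,0,0.6,1],[0,0,0,0,0,0.8,1],[0,0,0,0,0,1,1],[0,0,0,0,0,1,1]])

```text
time: 15.08
tool_pos: [553.3, -4.8, 98.3]
ee_rot: [-0.0, 0.707, 0.707, -0.0]
force: [0.2, 0.3, -3.9]
gripper_width: 0.166
grasp_force: 58.7
```

Call:
step_arm(rows=[[0,0,0,0,0,0.2,1],[0,0,0,0,0,0.4,1],[0,0,0,0,0,0.6,1],[0,0,0,0,0,0.7,1],[0,0,0,0,0,0.7,1]])

```text
time: 15.5
tool_pos: [553.3, -4.8, 91.4]
ee_rot: [-0.0, 0.707, 0.707, -0.0]
force: [0.1, 0.4, -3.2]
gripper_width: 0.16
grasp_force: 58.7
```

Lid edge is about 9 mm up, inside the rim, with no side forces. Continuing to the floor.

Call:
step_arm(rows=[[0,0,0,0,0,0.15,1],[0,0,0,0,0,0.3,1],[0,0,0,0,0,0.45,1],[0,0,0,0,0,0.5,1],[0,0,0,0,0,0.5,1]])

```text
time: 15.92
tool_pos: [553.4, -4.8, 86.6]
ee_rot: [-0.0, 0.707, 0.707, -0.0]
force: [-0.1, -0.1, -3.3]
gripper_width: 0.161
grasp_force: 58.7
```

Call:
step_arm(rows=[[0,0,0,0,0,0.05,1],[0,0,0,0,0,0.05,1],[0,0,0,0,0,0.05,1]])

```text
time: 16.17
tool_pos: [553.5, -4.8, 86.4]
ee_rot: [0.0, 0.707, 0.707, -0.0]
force: [-0.0, -0.6, -4.0]
gripper_width: 0.161
grasp_force: 58.7
```

Call:
step_arm(rows=[[0,0,0,0,0,0.05,1],[0,0,0,0,0,0.1,1],[0,0,0,0,0,0.1,1],[0,0,0,0,0,0.1,1]])

```text
time: 16.5
tool_pos: [553.8, -4.9, 85.9]
ee_rot: [0.0, 0.707, 0.707, 0.0]
force: [-2.3, 0.3, 4.2]
gripper_width: 0.161
grasp_force: 59.5
```

The lid has seated: force swung from −4 to +4 N at the predicted height. Releasing the knob.

Call:
step_arm(rows=[[0,0,0,0,0,0,0.6],[0,0,0,0,0,0,0.4],[0,0,0,0,0,0,0.2],[0,0,0,0,0,0,0],[0,0,0,0,0,0,-0.2],[0,0,0,0,0,0,-0.3],[0,0,0,0,0,0,-0.3],[0,0,0,0,0,0,-0.3]])

```text
time: 17.17
tool_pos: [553.5, -4.8, 85.3]
ee_rot: [0.0, 0.707, 0.707, -0.0]
force: [0.0, 0.4, 0.5]
gripper_width: 0.649
grasp_force: 0.0
```

```bash
python3 - <<'E'
from bench import env
from h import *
d={n:env.camera(n) for n in("side","top")}; pickle.dump(d,open("c6.pkl","wb"))
s=env.sense(); print(s["tool_pos"],s["gripper_width"],s["force"])
S=d["side"]; im=S["frame"].astype(int)
a=np.linspace(0,2*np.pi,361); X=[553.6,-4.9]
for nm,r,z in(("disc",52.5,57),("skirt",52.5,28),("rim",55,22)):
    q=np.array([proj(S,[X[0]+r*np.cos(t),X[1]+r*np.sin(t),z]) for t in a]); print(nm,q.min(0).round(1),q.max(0).round(1))
m=(im[...,0]-im[...,2]<25)
for v in range(190,226,4):
    xs=np.where(m[v,225:300])[0]+225; print(v,xs.min() if len(xs) else None,xs.max() if len(xs) else None)
E
```

```text
[553.52174147  -4.82421623  85.28766494] 0.6532175016925338 [-0.36025037  1.15374594  0.24946304]
disc [238.3 179.7] [283.2 205.8]
skirt [238.5 189.4] [282.8 215.9]
rim [237.5 190.8] [283.7 218.6]
190 240 299
194 239 299
198 240 299
202 239 299
206 239 282
210 239 282
214 240 281
218 243 278
222 248 272
```

The cover outline (columns 239–282) matches the nested, level prediction. Going down round the collar.

Call:
step_arm(rows=[[0,0,0,0,0,0.4,-0.3],[0,0,0,0,0,0.8,-0.3],[0,0,0,0,0,1.2,-0.3],[0,0,0,0,0,1.5,-0.3],[0,0,0,0,0,1.7,-0.3],[0,0,0,0,0,1.7,-0.3]])

```text
time: 17.77
tool_pos: [553.1, -4.7, 67.5]
ee_rot: [-0.0, 0.707, 0.707, -0.0]
force: [-0.1, 0.2, -0.4]
gripper_width: 0.647
grasp_force: 0.0
```

Call:
step_arm(rows=[[0,0,0,0,0,0,-0.1],[0,0,0,0,0,0,0.05],[0,0,0,0,0,0,0.1],[0,0,0,0,0,0,0.15],[0,0,0,0,0,0,0.2],[0,0,0,0,0,0,1],[0,0,0,0,0,0,1],[0,0,0,0,0,0,1]])

```text
time: 18.43
tool_pos: [553.9, -4.9, 68.8]
ee_rot: [0.0, 0.707, 0.707, 0.0]
force: [-0.0, 0.6, 5.1]
gripper_width: 0.385
grasp_force: 59.2
```

Call:
step_arm(rows=[[0,0,0,0,0,-0.1,1],[0,0,0,0,0,-0.2,1],[0,0,0,0,0,-0.4,1],[0,0,0,0,0,-0.6,1],[0,0,0,0,0,-0.8,1],[0,0,0,0,0,-0.8,1],[0,0,0,0,0,-0.8,1]])

```text
time: 19.02
tool_pos: [553.6, -4.8, 76.4]
ee_rot: [0.0, 0.707, 0.707, -0.0]
force: [0.0, 0.1, -1.3]
gripper_width: 0.384
grasp_force: 59.6
```

The load is about 1.2 N, so the cover alone is coming up freely. Continuing straight up.

Call:
step_arm(rows=[[0,0,0,0,0,-0.5,1],[0,0,0,0,0,-1.1,1],[0,0,0,0,0,-1.7,1],[0,0,0,0,0,-2.3,1],[0,0,0,0,0,-2.9,1],[0,0,0,0,0,-3.5,1],[0,0,0,0,0,-4.1,1],[0,0,0,0,0,-4.7,1],[0,0,0,0,0,-5.3,1],[0,0,0,0,0,-5.9,1]])

```text
time: 19.85
tool_pos: [553.5, -4.8, 135.9]
ee_rot: [0.0, 0.707, 0.707, -0.0]
force: [0.6, 0.3, -0.6]
gripper_width: 0.385
grasp_force: 59.7
```

Call:
step_arm(rows=[[0,0,0,0,0,-0.6,1],[0,0,0,0,0,-1.2,1],[0,0,0,0,0,-1.9,1],[0,0,0,0,0,-2.6,1],[0,0,0,0,0,-3.3,1],[0,0,0,0,0,-4,1],[0,0,0,0,0,-4.5,1],[0,0,0,0,0,-4.8,1],[0,0,0,0,0,-5,1],[0,0,0,0,0,-5,1]])

```text
time: 20.68
tool_pos: [553.6, -4.8, 185.6]
ee_rot: [0.0, 0.707, 0.707, 0.0]
force: [-0.8, -0.5, -0.6]
gripper_width: 0.384
grasp_force: 59.7
```

Call:
step_arm(rows=[[0,0,0,0,0,0,1],[0,0,0,0,0,0,1],[0,0,0,0,0,0,1],[0,0,0,0,0,0,1]])

```text
time: 21.02
tool_pos: [553.4, -4.8, 185.0]
ee_rot: [-0.0, 0.707, 0.707, -0.0]
force: [0.6, 0.7, -0.6]
gripper_width: 0.388
grasp_force: 59.7
```

```bash
python3 - <<'E'
from bench import env
from h import *
d={n:env.camera(n) for n in("side","top")}; pickle.dump(d,open("c7.pkl","wb"))
s=env.sense(); print(s["tool_pos"],s["gripper_width"],s["grasp_force"],s["force"],abs(s["joint_vel"]).max())
S=d["side"]; im=S["frame"].astype(int); T=s["tool_pos"]
a=np.linspace(0,2*np.pi,361)
for nm,r,z in(("disc",52.5,T[2]-68.3+57),("skirt",52.5,T[2]-68.3+28),("lidtop",47,54),("rim",55,22)):
    q=np.array([proj(S,[T[0]+r*np.cos(t),T[1]+r*np.sin(t),z]) for t in a]); print(nm,q.min(0).round(1),q.max(0).round(1))
print("knob tip",proj(S,[T[0],T[1],104]))
m=(im[...,0]-im[...,2]<25)
for v in range(130,226,5):
    xs=np.where(m[v,225:300])[0]+225; print(v,xs.min() if len(xs) else None,xs.max() if len(xs) else None, im[v,260])
E
```

```text
[553.43325296  -4.80311181 185.12346982] 0.38444440279189207 59.6545897051692 [-0.39294004 -0.2906489  -0.92126222] 0.001642396620061088
disc [237.2 137.3] [285.1 161.5]
skirt [237.5 148.3] [284.6 173. ]
lidtop [240.6 182. ] [280.7 205.3]
rim [237.4 190.8] [283.6 218.6]
knob tip [260.86172927 175.43513927]
130 242 274 [175 153  98]
135 248 275 [173 149  95]
140 248 275 [91 82 67]
145 240 282 [139 133 111]
150 239 284 [83 78 66]
155 239 284 [106 100  86]
160 238 285 [106 100  85]
165 225 286 [63 58 48]
170 225 277 [65 59 49]
175 292 299 [160 150 123]
180 259 299 [79 71 59]
185 251 299 [79 73 65]
190 244 299 [95 87 72]
195 242 299 [98 91 77]
200 240 299 [108 102  86]
205 239 282 [102  96  81]
210 239 282 [64 59 49]
215 240 281 [64 59 48]
220 245 276 [61 54 43]
225 None None [105  95  72]
```

The cover is held about 117 mm up and level, and the lid is seated with its knob clear. Handing in.

```bash
python3 -c "
from bench import env
print(env.hand_in())"
```

```text
the job is handed in; nothing more can be done
None
```

I handed the job in at about 21 s of the 69 s allowed: the reel stands in the dish under the seated inner lid, and the cover is held level about 117 mm above its nested height; the hand-in returned no verdict, and I did not re-measure the bystanders.

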